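Take a column width with spring dividers

ROBOT

A 6-joint arm with a two-finger parallel gripper is mounted at the origin on the work surface. World frame = base frame: x ahead of the robot, y to its left, z up, the work surface at z = 0. Lengths are in m, angles in rad, forces in N, time in s.
With the tool pointing down it reaches from about 0.35 to 0.775 m from the base axis. Payload 7.3 kg.
Tool frame: the origin (TCP) lies on the centre line of the jaws, within the pads' length; the fingertips stand 17 mm ahead of it and the grasp point (between the pads) lies 2 mm behind it (robot.tcp_to_tips is the distance from the TCP to the fingertips, in m); z points along the fingers, y is the line along which they close (so a half turn about z gives the same grasp; the last joint's range is limited). The gripper opens to 92 mm and grips with 3 to 60 N. Pads are 19 mm wide; open, the fingers measure 130 mm over their backs; the gripper's body (75 mm by 190 mm) begins 47 mm behind the grasp point.
Start: joints at [-1.259, 0.342, 1.524, -0, 1.275, -0.146], TCP at [0.232, -0.471, 0.244] pointing down, gripper open.
Joint ranges: [-2.53, 2.53], [-0.77, 2.02], [0.04, 2.7], [-1, 4.14], [0.28, 2.66], [-3.11, 3.11]. Speed limits (rad/s): [2.57, 2.57, 3.14, 3.14, 3.14, 3.14].

INTERFACE

Orientations are given as [roll, pitch, yaw] about the fixed x, y, z axes, in that order (R = Rz(yaw) Ry(pitch) Rx(roll)).
In Python, from cell import robot gives the robot as it stands. The module is installed in compiled form; this text tells all that it offers.
- The arm moves only by the tool carry_out, never from a script. Its argument "commands" is a list of rows, each a list of 3 entries, a list of its own where there are three numbers: the shift along the tool's x, y, z in m, then the turn about the tool's z in rad, then the opening, from 0 (shut) to 1 (fully open). In form: [[[dx, dy, dz], yaw, claw], ...]. A call has 1 to 20 rows; each row shifts and turns the commanded pose from where the row before left it, along the tool's axes as they then stand; what a row does not reach is not made up. A row lasts 1/8 s, in which the tool goes at most 62.5 mm and 10.7 degrees, less where a joint would pass 70% of its speed; a pose out of reach is approached as far as the arm can. A call is refused whole if a number of a shift passes 0.0625 or a number of a turn 0.188, either way. A call with a gripper value outside its range is refused whole. The fingers move at their own pace and stop on an object; "newtons" is the grip in N (left out, the last holds). Time passes only in rows, so rows that do not move let the fingers close. It gives the time, the measured TCP pose, the force, the opening and the grip force at its end, in the units of the state.
- robot.observe(): the state, without advancing time (a new reading comes with each control period).
- robot.read_camera(name): name is "side" or "top"; returns a dict with "pixels" (400x640x3 uint8, red, green, blue), "fx", "fy", "cx", "cy" (pixels), "view" (4x4, takes a point from world to camera coordinates). Camera axes: x right, y up, looking along -z (the intrinsics and any distortion apply to the point x, -y, -z); pixel columns grow to the right and rows downward; lengths in m; the calibration is good to about 2 mm. A picture is of the moment at which its call begins. There is no depth.
- robot.hand_in(): hands the job in; it is judged then, once.
Trained networks look in a picture, given as the dict that the camera call returned (one of the last four; its "shot" number tells which), for a name from the list of things; names that differ only in an ending like _2 or _b are one class to them, and where a whole thing is asked for, a point or a joint stands for the part that bears it (a point fixed in the world has none). Each returns a list of dicts, best first, with "p" (0 to 1); they miss things now and then, are a little off and sometimes report something else, mostly with a low value. They report only what shows in the picture. A call takes as long as a camera call.
- robot.find_in(picture, name): "at" ([column, row] in pixels, amid what is visible of it).
- robot.tip_of(picture, name): "at" ([column, row] in pixels: a listed point, or the origin of a listed thing).
The state is a dict: "time": time; "qpos": joint angles; "qvel": joint speeds; "joint_efforts": joint torques, N m; "tool_pos": TCP position; "tool_rot": TCP orientation; "contact_force": force on the tool from outside, world axes, zero at the start; "torque": the same for the moment, N m; "opening": finger opening in m; "grip_force": force on a finger pad.
Only numpy, scipy, OpenCV 4.12 (cv2) and the standard library are available. Lean on these libraries where they do the work, as an engineer would, in place of code of your own. Each camera call takes 0.05 s, during which the arm holds its last target. There are 200 camera calls.

TASK

Pick up the spring dividers and squeeze them until their two points are as far apart as the one wide (title) column on the ruled layout sheet, 32 mm. Finish while holding them there, squeezed and steady, with one point above each of that column's two ruled lines, short of the brass paperweight, and no more than 2 cm above the sheet; the dividers must not touch the sheet, paperweight or table, and the paperweight, seal, ink block and gold dish stay where they are.

Things in the scene. Friction and masses are not known exactly. Their poses are not given: they have to be found in the camera images.
- dividers: spring dividers like big tweezers, 190 mm long, 50 g, lying on edge on the table: a butt and two dark steel strips, 2 mm thick, up to 14 mm high, spreading to two needle points; no setting screw, only the squeeze keeps the gap. Origin midway between the finger pads, at the underside; x towards the points (x = +63 mm free, +64 squeezed to 32 mm), y across, z up; butt ends at x = -126
- pad_a (a point): middle of the outer face of the +y leg's brass finger pad (22 mm long, 14 mm high, from the underside up), 7 mm above the underside. Squeeze the two pads together along y: 46 mm over them when free (49 at their front ends); parallel and 30 mm apart when the points are 32 mm apart, taking about 6 N on each; 1 mm less there brings the points 1.7 mm closer
- pad_b (a point): the same on the -y leg
- point_a (a point): needle point of the +y leg of the dividers, 7 mm above their underside, free 30 mm to the +y side of the middle line
- point_b (a point): needle point of the -y leg of the dividers, 7 mm above their underside, free 30 mm to the -y side of the middle line
- butt (a point): underside of the butt end of the dividers, 120 mm behind their origin, on the table at the start
- leg_a (a joint): closing angle of the +y leg about its end in the butt (95 mm behind the pads' middle, 160 mm behind the point): 0 free, 0.088 rad when both legs are squeezed to 32 mm between the points, 0.176 with legs along the middle line; springs back
- leg_b (a joint): the same for the -y leg
- sheet: white ruled layout sheet 200 x 150 mm in a blue folder 216 x 166 mm, 1 mm thick, fixed flat on the table. Black lines run along its x: one wide title column of 32 mm along its -y side, then five columns of 20 mm. Origin under its centre; x along the columns towards the paperweight end, z up
- title_column (a point): centre of the wide title column, on the sheet's surface 1 mm above the table; x along its two lines, y across them. The lines lie at y = +16 and -16 mm and run from x = -90 to +90 mm; the paperweight covers x = +62 to +88 mm
- paperweight: brass bar 26 x 180 mm, 12 mm high, 0.45 kg, lying loose across the sheet's +x end, its long side along the sheet's y; origin under its centre. Stays where it is
- seal: soft red stone seal blank, 34 x 34 x 63 mm, upright on the table to one side of the dividers; origin under its centre. Bystander
- ink_block: grey ink block 50 x 40 x 22 mm lying on the table on the other side of the dividers; origin under its centre. Bystander
- gold_dish: white porcelain bowl 90 mm across and 30 mm high with dried gold colour, between the sheet and the dividers; origin under its centre. Bystander

How it is judged:
At the end, for the whole second after the job is handed in: Held squeezed and still by the fingers: points 29.5 to 34.5 mm apart, each within 4 mm sideways of its own line of the title column, 88 mm short of to 60 mm beyond its centre along it, 1 to 25 mm above the sheet; the dividers touch neither table, sheet nor paperweight (z of point_a in the frame of title_column between 0.001 and 0.025 m and x of point_a in the frame of title_column between -0.088 and 0.06 m and z of point_b in the frame of title_column between 0.001 and 0.025 m and x of point_b in the frame of title_column between -0.088 and 0.06 m and ((y of point_a in the frame of title_column between 0.012 and 0.02 m and y of point_b in the frame of title_column between -0.02 and -0.012 m) or (y of point_b in the frame of title_column between 0.012 and 0.02 m and y of point_a in the frame of title_column between -0.02 and -0.012 m)) and distance between point_a and point_b between 0.0295 and 0.0345 m and velocity of joint leg_a between -0.05 and 0.05 rad/s and velocity of joint leg_b between -0.05 and 0.05 rad/s and linear speed of dividers below 0.01 m/s and contact force between dividers and the fingers above 2 N and contact force between dividers and sheet below 0.05 N and contact force between dividers and paperweight below 0.05 N and height (world z) of each of butt, dividers above 0.0015 m); the arm keeps its last pose, push and grip.
It fails at once if the dividers are pressed or dropped onto the sheet (over 3 N) (contact force between dividers and sheet above 3 N).
It fails at once if the paperweight is shifted by more than 10 mm (distance of paperweight from where it was at the start of the episode above 0.01 m).
It fails at once if the seal, ink block or gold dish is shifted by more than 15 mm (distance of any of seal, ink_block, gold_dish from where it was at the start of the episode above 0.015 m).
It also fails if it takes over 48 s, if anything falls off the work surface, if the arm or the gripper's body presses on something with over 40 N, if the wrist force passes 120 N, or if a joint passes its speed limit or range.

## Working session

There is one attempt and no reset: what is moved stays moved. The work goes in short steps, Python scripts to look and compute and a tool call to move; the robot and the scene stay as the last step left them, time stands still between calls to the robot, and variables do not carry over. Pictures are saved under pics/ and viewed, at most 10 in all, crops included, and the job is handed in when it is done.

Besides the shell and the picture viewer there is one more tool, called after ">>>" by a JSON object that holds its "fn" and its "kwargs", one argument or row to a line. carry_out: Moves the arm, as the interface text tells. Its arguments: {"type":"object","properties":{"commands":{"type":"array"},"newtons":{"type":"number"}},"required":["commands"]}

```bash
mkdir -p pics
cat > h.py <<'E'
import numpy as np, cv2
from cell import robot
def ray(pic,uv):
    V=np.array(pic["view"]); R=V[:3,:3]; t=V[:3,3]
    d=np.array([(uv[0]-pic["cx"])/pic["fx"],-(uv[1]-pic["cy"])/pic["fy"],-1.])
    return -R.T@t, R.T@d
def on(pic,uv,z):
    o,d=ray(pic,uv); return o+d*(z-o[2])/d[2]
def proj(pic,P):
    V=np.array(pic["view"]); c=V[:3,:3]@np.array(P)+V[:3,3]
    return [pic["cx"]+pic["fx"]*c[0]/-c[2], pic["cy"]-pic["fy"]*c[1]/-c[2]]
def save(pic,n,crop=None,k=1):
    im=cv2.cvtColor(np.array(pic["pixels"]),cv2.COLOR_RGB2BGR)
    if crop: im=im[crop[1]:crop[3],crop[0]:crop[2]]
    cv2.imwrite("pics/"+n+".png",cv2.resize(im,None,fx=k,fy=k,interpolation=cv2.INTER_CUBIC))
E
python3 - <<'E'
from h import *
for c in("top","side"):
    p=robot.read_camera(c); save(p,c+"0")
    print(c,[k for k in p],p["fx"],p["fy"],np.round(ray(p,(p["cx"],p["cy"])),3).tolist())
    for n,z in dict(pad_a=.007,pad_b=.007,point_a=.007,point_b=.007,butt=0,dividers=0,title_column=.001,sheet=0,paperweight=0,seal=0,ink_block=0,gold_dish=0).items():
        for r in robot.tip_of(p,n)[:2]: print(n,np.round(r["p"],2),np.round(r["at"],1),np.round(on(p,r["at"],z),4))
print(robot.observe())
E
```

```text
top ['pixels', 'fx', 'fy', 'cx', 'cy', 'view', 'shot'] 420.5036767667883 420.5036767667883 [[0.473, 0.001, 1.064], [0.063, -0.01, -0.998]]
pad_a 0.75 [443.9 182.7] [ 0.5805 -0.3222  0.007 ]
pad_a 0.68 [419.2 197.9] [ 0.5416 -0.2591  0.007 ]
pad_b 0.75 [443.9 182.7] [ 0.5805 -0.3222  0.007 ]
pad_b 0.68 [419.2 197.9] [ 0.5416 -0.2591  0.007 ]
butt 0.84 [415.3 251.1] [ 0.4076 -0.2496  0.    ]
dividers 0.59 [406.7 201.5] [ 0.5327 -0.2289  0.    ]
title_column 0.63 [249.1 199.3] [0.5363 0.1705 0.001 ]
title_column 0.45 [444.2 185.6] [ 0.5737 -0.3247  0.001 ]
sheet 0.75 [228.  200.7] [0.5325 0.2239 0.    ]
paperweight 0.82 [231.8 168.5] [0.6145 0.2157 0.    ]
paperweight 0.16 [416.7 248.4] [ 0.4144 -0.2532  0.    ]
seal 0.68 [377.  217.6] [ 0.4916 -0.1532  0.    ]
seal 0.57 [443.5 182.4] [ 0.582  -0.3233  0.    ]
ink_block 0.91 [441.8 185.9] [ 0.573  -0.3188  0.    ]
gold_dish 0.63 [319.4 144.4] [ 0.6778 -0.0066  0.    ]
side ['pixels', 'fx', 'fy', 'cx', 'cy', 'view', 'shot'] 449.62579722502 449.62579722502 [[0.347, 0.834, 0.666], [0.176, -0.779, -0.602]]
pad_a 0.65 [335.7 158.6] [ 0.5341 
[... 893 characters left out ...]
776 -0.0033  0.    ]
{'time': 1.3, 'qpos': array([-1.25899020e+00,  3.42013729e-01,  1.52408660e+00,  2.99537251e-05,
        1.27539710e+00, -1.45973332e-01]), 'qvel': array([-0.00165737,  0.00111473,  0.00068665, -0.0006655 , -0.00016986,
       -0.00239917]), 'joint_efforts': array([-5.06390716e-04, -4.31135702e+01, -2.44482994e+01,  7.18356832e-02,
        4.84114734e-02, -5.59220595e-06]), 'tool_pos': array([ 0.23207594, -0.47094892,  0.24373806]), 'tool_rot': array([ 3.14149427e+00, -1.45015135e-05,  4.57770742e-01]), 'contact_force': array([0.23713987, 0.02037605, 0.14040906]), 'torque': array([-0.00202046, -0.06255796, -0.01124434]), 'grip_force': 0.0, 'opening': 0.09160729677711739}
```

View pictures.

Run:
```python
import cv2,numpy as np
a=cv2.imread("pics/top0.png")[120:290,180:480]; b=cv2.imread("pics/side0.png")[120:330,180:480]
cv2.imwrite("pics/m0.png",cv2.resize(np.vstack([a,b]),None,fx=1.57,fy=1.57,interpolation=cv2.INTER_CUBIC))
```

```text
(no output)
```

View pics/m0.png

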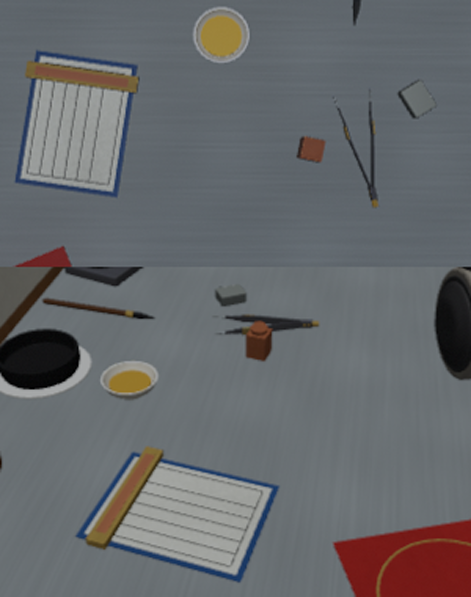

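Run:
```python
from h import *
p=robot.read_camera("top"); q=robot.read_camera("side")
np.savez("cal.npz",top=p["pixels"],side=q["pixels"])
for r in (p,q):
    im=np.array(r["pixels"]); hsv=cv2.cvtColor(im,cv2.COLOR_RGB2HSV)
    m=((hsv[...,0]>100)&(hsv[...,0]<125)&(hsv[...,1]>120)&(hsv[...,2]>60)).astype(np.uint8)
    n,l,s,c=cv2.connectedComponentsWithStats(m); pts=np.argwhere(m&(np.isin(l,[i for i in range(1,n) if s[i,4]>15])))[:,::-1]
    w=np.array([on(r,(u+.0,v+.0),.001)[:2] for u,v in pts]); k=(w[:,0]>.35)&(w[:,1]>.05); w=w[k]
    (c,sz,a)=cv2.minAreaRect((w*1000).astype(np.float32)); print("folder",c,sz,a)
    print(np.round(cv2.boxPoints((c,sz,a)),1).tolist())
im1=np.array(p["pixels"])[165:260,370:460][...,::-1]; im2=np.array(q["pixels"])[130:180,300:395][...,::-1]
a=cv2.resize(im1,None,fx=6,fy=6,interpolation=cv2.INTER_CUBIC)
cv2.imwrite("pics/d1.png",a); 
# paint 10-px ticks
for u in range(370,460,10): cv2.putText(a,str(u),((u-370)*6,8),0,.3,(0,255,255))
for v in range(170,260,10): cv2.putText(a,str(v),(0,(v-165)*6+3),0,.3,(0,255,255))
cv2.imwrite("pics/d1.png",a)
```

```text
folder (569.9661865234375, 445.3675537109375) (611.3310546875, 213.00286865234375) 82.10501861572266
[[422.5, 157.1999969482422], [633.5, 128.0], [717.4000244140625, 733.5], [506.5, 762.7999877929688]]
folder (538.4181518554688, 225.1201171875) (164.57460021972656, 214.1075439453125) 82.22991180419922
[[421.20001220703125, 158.10000610351562], [633.4000244140625, 129.10000610351562], [655.5999755859375, 292.20001220703125], [443.5, 321.1000061035156]]
```

View pics/d1.png

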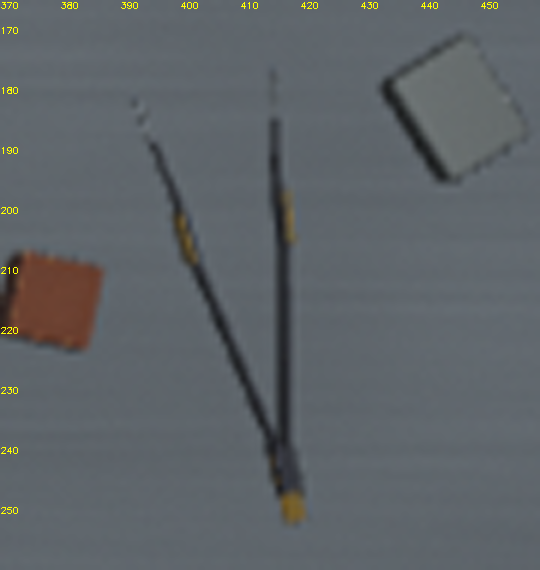

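Run:
```python
from h import *
p=robot.read_camera("top"); 
A=on(p,(392.2,181.5),.007);B=on(p,(415.5,176.5),.007);pa=on(p,(401,205),.012);pb=on(p,(418.3,200.8),.012);bt=on(p,(418.5,251.5),.010)
M=(A+B)/2; P=(pa+pb)/2; d=(M-bt)[:2]; L=np.linalg.norm(d); d/=L
y=np.array([-d[1],d[0]])
print(M,P,bt,L,"sep",np.linalg.norm(A-B),np.linalg.norm(pa-pb),"yaw",np.arctan2(d[1],d[0]))
o=M[:2]-.063*d; print("origin",o)
for n,uv,z in(("seal",(382.5,216.5),.063),("sealtopR",(387,209.5),.063),("sealbotR",(384,223),.063),("ink",(434,179.5),.022),("inkb",(444,195),.022)):
    w=on(p,uv,z)[:2]-o; print(n,w@d,w@y)
# title lines
im=cv2.cvtColor(p["pixels"],cv2.COLOR_RGB2GRAY).astype(np.float32)
c=np.array([.5317,.1755]); th=-.137; ex=np.array([np.cos(th),np.sin(th)]); ey=np.array([-ex[1],ex[0]])
for name in("top","side"):
    p=robot.read_camera(name); im=cv2.cvtColor(p["pixels"],cv2.COLOR_RGB2GRAY).astype(np.float32)
    for x0 in(-.07,0.03):
        s=np.arange(-.04,.075,.001); prof=[]
        for v in s:
            q=np.array([proj(p,[*(c+ex*(x0+t)+ey*v),.001]) for t in np.arange(-.012,.013,.002)],np.float32)
            prof.append(cv2.remap(im,q[:,0],q[:,1],cv2.INTER_LINEAR).mean())
        prof=np.array(prof); mn=[(round(s[i]*1000),int(prof[i])) for i in range(1,len(s)-1) if prof[i]<prof[i-1] and prof[i]<=prof[i+1]]
        print(name,x0,mn)
```

```text
[ 0.58935006 -0.22067164  0.007     ] [ 0.52859646 -0.23371388  0.012     ] [ 0.40728756 -0.25520608  0.01      ] 0.1853088825802092 sep 0.06060775030724015 0.04492311045526464 yaw 0.187457443614992
origin [ 0.52745375 -0.23241242]
seal -0.019679852382209533 0.0802678685517798
sealtopR -0.005261636719530973 0.06651059127214072
sealbotR -0.035501437518197926 0.07970748170954291
ink 0.04708936213997739 -0.07051365409494655
inkb 0.004539124581317106 -0.08737015950683025
top -0.07 [(-30, 58), (-18, 119), (-2, 150), (6, 149), (14, 114), (26, 148), (34, 113), (42, 151), (54, 113), (67, 153)]
top 0.03 [(-30, 57), (-18, 123), (-11, 155), (-4, 155), (2, 155), (14, 120), (25, 154), (34, 118), (42, 153), (47, 153), (54, 117), (65, 152)]
side -0.07 [(-30, 59), (-17, 131), (0, 158), (15, 127), (24, 156), (26, 157), (35, 130), (55, 128), (67, 160)]
side 0.03 [(-30, 60), (-17, 134), (-5, 162), (3, 162), (15, 132), (25, 162), (35, 130), (55, 129), (65, 160)]
```

>>> {"fn": "carry_out", "kwargs": {
  "commands": [
    [[0,0,0],0.135,0.8],
    [[0,0,0],0.136,0.72],
    [[0.042,-0.0223,0],0,0.72],
    [[0.042,-0.0223,0],0,0.72],
    [[0.042,-0.0223,0],0,0.72],
    [[0.042,-0.0223,0],0,0.72],
    [[0.042,-0.0223,0.02],0,0.72],
    [[0.042,-0.0223,0.03],0,0.72],
    [[0.042,-0.0223,0.03],0,0.72],
    [[0.041,-0.0227,0.02],0,0.72],
    [[0,0,0],0,0.72],
    [[0,0,0],0,0.72]
  ],
  "newtons": 25
}}

```text
time: 3.05
tool_pos: [0.5278, -0.2333, 0.1439]
tool_rot: [3.141, 0.0, 0.187]
contact_force: [-0.7, 0.7, -0.3]
opening: 0.0662
grip_force: 0.0
```

>>> {"fn": "carry_out", "kwargs": {
  "commands": [
    [[0,0,0.04],0,0.72],
    [[0,0,0.04],0,0.72],
    [[0,0,0],0,0.72]
  ]
}}

```text
time: 3.42
tool_pos: [0.5258, -0.2334, 0.0621]
tool_rot: [-3.138, 0.004, 0.185]
contact_force: [0.4, 0.3, -0.1]
opening: 0.066
grip_force: 0.0
```

Run:
```python
from h import *
p=robot.read_camera("side"); q=robot.read_camera("top"); print(robot.observe()["tool_pos"])
a=cv2.resize(p["pixels"][90:190,270:400],None,fx=5,fy=5,interpolation=cv2.INTER_CUBIC)
b=cv2.resize(q["pixels"][160:260,360:490],None,fx=5,fy=5,interpolation=cv2.INTER_CUBIC)
c=cv2.resize(np.hstack([a,b]),(800,308)); c=np.vstack([cv2.resize(a,(650,300)),cv2.resize(b,(650,300))]) if 0 else c
cv2.imwrite("pics/e1.png",c[...,::-1])
```

```text
[ 0.52824686 -0.23434693  0.06531105]
```

View pics/e1.png

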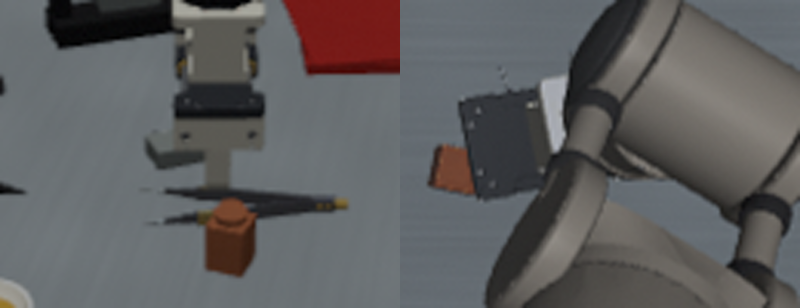

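>>> {"fn": "carry_out", "kwargs": {
  "commands": [
    [[0,0,0.015],0,0.72],
    [[0,0,0.015],0,0.72],
    [[0,0,0.013],0,0.72],
    [[0,0,0],0,0.72],
    [[0,0,0],0,0.72]
  ]
}}

```text
time: 4.15
tool_pos: [0.5282, -0.2331, 0.0207]
tool_rot: [3.141, -0.0, 0.187]
contact_force: [-0.1, 0.4, -0.7]
opening: 0.0662
grip_force: 0.0
```

>>> {"fn": "carry_out", "kwargs": {
  "commands": [
    [[0,0,0],0,0.55],
    [[0,0,0],0,0.5],
    [[0,0,0],0,0.45],
    [[0,0,0],0,0.4],
    [[0,0,0],0,0.35],
    [[0,0,0],0,0.326],
    [[0,0,0],0,0.326],
    [[0,0,0],0,0.326],
    [[0,0,0],0,0.326]
  ]
}}

```text
time: 5.28
tool_pos: [0.5283, -0.2332, 0.021]
tool_rot: [3.141, -0.001, 0.187]
contact_force: [0.4, 0.6, 5.1]
opening: 0.0298
grip_force: 7.8
```

Run:
```python
from h import *
p=robot.read_camera("side"); 
for n in("point_a","butt","pad_a"):
    for r in robot.tip_of(p,n)[:2]: print(n,round(r["p"],2),r["at"],on(p,r["at"],.007))
save(p,"f1",(290,120,400,190),7)
```

```text
point_a 0.55 [318.3, 155.7] [ 0.58489735 -0.22441121  0.007     ]
point_a 0.39 [313.8, 153.0] [ 0.60050507 -0.23652053  0.007     ]
butt 0.81 [380.8, 159.5] [ 0.41089172 -0.23504048  0.007     ]
butt 0.38 [314.8, 154.4] [ 0.59608156 -0.22955255  0.007     ]
pad_a 0.63 [340.0, 152.5] [ 0.52791338 -0.25221221  0.007     ]
pad_a 0.48 [337.7, 157.1] [ 0.53001629 -0.22659543  0.007     ]
```

View pics/f1.png

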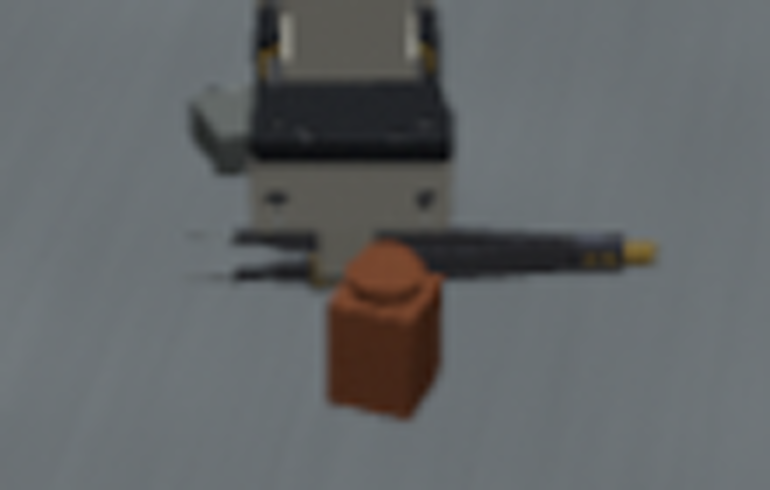

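>>> {"fn": "carry_out", "kwargs": {
  "commands": [
    [[0,0,-0.004],0,0.326],
    [[0,0,-0.012],0,0.326],
    [[0,0,-0.02],0,0.326],
    [[0,0,-0.025],0,0.326],
    [[0,0,-0.025],0,0.326],
    [[0,0,-0.02],0,0.326],
    [[0,0,-0.012],0,0.326],
    [[0,0,-0.005],0,0.326],
    [[0,0,0],0,0.326]
  ]
}}

```text
time: 6.6
tool_pos: [0.5279, -0.233, 0.1435]
tool_rot: [-3.141, 0.0, 0.187]
contact_force: [-0.2, -0.4, -0.6]
opening: 0.0298
grip_force: 6.1
```

Run:
```python
from h import *
p=robot.read_camera("side"); save(p,"g1",(280,60,410,160),6)
o=robot.observe();print(o["tool_pos"],o["opening"],o["grip_force"])
```

```text
[ 0.52770974 -0.23286954  0.14312128] 0.029792755608064048 6.064397022128105
```

View pics/g1.png

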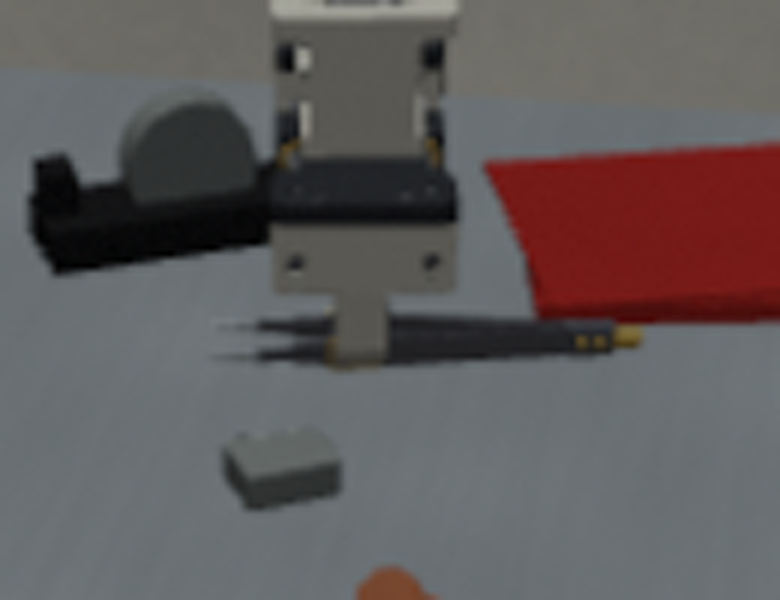

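>>> {"fn": "carry_out", "kwargs": {
  "commands": [
    [[-0.002,-0.009,0],0.04,0.326],
    [[-0.003,-0.018,0],0.06,0.326],
    [[-0.004,-0.026,0],0.07,0.326],
    [[-0.009,-0.03,0],0.07,0.326],
    [[-0.01,-0.03,0],0.05,0.326],
    [[-0.01,-0.03,0],0.034,0.326],
    [[-0.01,-0.03,0],0,0.326],
    [[-0.01,-0.03,0],0,0.326],
    [[-0.01,-0.03,0],0,0.326],
    [[-0.01,-0.03,0],0,0.326],
    [[-0.01,-0.03,0],0,0.326],
    [[-0.01,-0.03,0],0,0.326],
    [[-0.008,-0.024,0],0,0.326],
    [[-0.006,-0.016,0],0,0.326],
    [[-0.003,-0.008,0],0,0.326],
    [[0,0,0],0,0.326],
    [[0,0,0],0,0.326]
  ]
}}

```text
time: 8.78
tool_pos: [0.4429, 0.1454, 0.1436]
tool_rot: [3.141, -0.0, -0.138]
contact_force: [0.2, 0.6, -0.7]
opening: 0.0297
grip_force: 6.1
```

Run:
```python
from h import *
o=robot.observe();print(o["tool_pos"],o["tool_rot"],o["opening"],o["grip_force"])
p=robot.read_camera("side");q=robot.read_camera("top")
for r in(p,q):
    for n in("point_a","butt"):
        for t in robot.tip_of(r,n)[:3]: print(n,round(t["p"],2),np.round(t["at"],1),on(r,t["at"],o["tool_pos"][2]-.0145+.0007))
save(p,"h1",(200,100,400,250),4);
```

```text
[0.44290529 0.14537896 0.14362654] [ 3.14127576e+00 -5.13208675e-05 -1.37745481e-01] 0.029652580557645365 6.064538285136223
point_a 0.54 [310.7 201.3] [0.5196279  0.14467803 0.12982654]
butt 0.58 [410.5 217.9] [0.32415602 0.16104774 0.12982654]
butt 0.6 [240.8 289.1] [0.33141542 0.16516059 0.12982654]
```

View pics/h1.png

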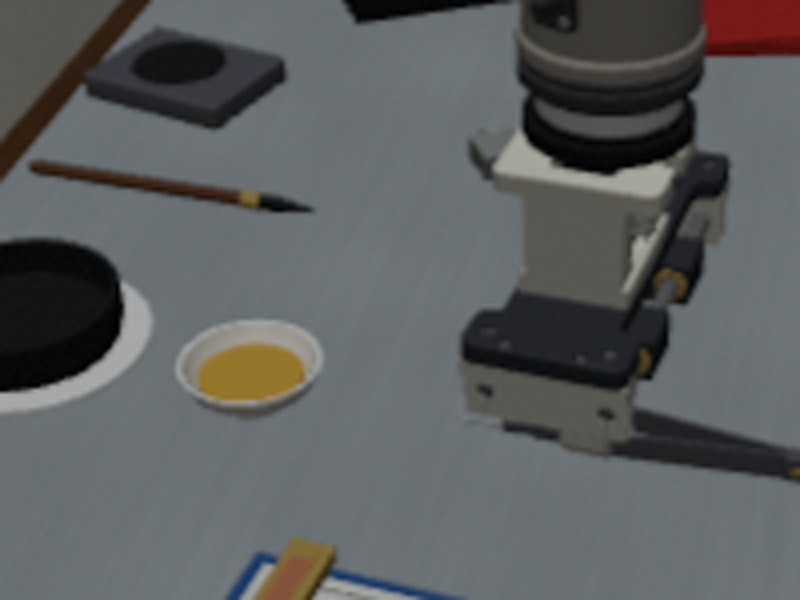

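>>> {"fn": "carry_out", "kwargs": {
  "commands": [
    [[0.002,-0.01,0.005],0,0.326],
    [[0.003,-0.012,0.015],0,0.326],
    [[0.003,-0.012,0.018],0,0.326],
    [[0.002,-0.0065,0.018],0,0.326],
    [[0,0,0.015],0,0.326],
    [[0,0,0.01],0,0.326],
    [[0,0,0.005],0,0.326],
    [[0,0,0],0,0.326],
    [[0,0,0],0,0.326]
  ]
}}

```text
time: 10.2
tool_pos: [0.4585, 0.1847, 0.0582]
tool_rot: [-3.141, -0.001, -0.137]
contact_force: [0.6, -0.3, 0.2]
opening: 0.0298
grip_force: 6.1
```

Run:
```python
from h import *
o=robot.observe();print(o["tool_pos"],o["tool_rot"],o["opening"],o["grip_force"])
p=robot.read_camera("side");q=robot.read_camera("top")
z=o["tool_pos"][2]-.014
c=np.array([.5315,.1740]); ex=np.array([np.cos(-.137),np.sin(-.137)]); ey=np.array([-ex[1],ex[0]])
for r in(p,q):
    for n in("point_a","butt"):
        for t in robot.tip_of(r,n)[:3]:
            w=on(r,t["at"],z-(.007 if n=="butt" else 0)); print(n,round(t["p"],2),np.round(t["at"],1),w,(w[:2]-c)@ex,(w[:2]-c)@ey)
a=[]
for k,r in((5,p),(5,q)):
    u,v=proj(r,[*(c+ex*-.02),z]); u=int(u);v=int(v); a.append(cv2.resize(r["pixels"][v-40:v+40,u-40:u+40],(400,400),interpolation=cv2.INTER_CUBIC)); print(u-40,v-40)
cv2.imwrite("pics/i1.png",np.hstack(a)[...,::-1])
```

```text
[0.45852881 0.18466284 0.05816452] [-3.14127857e+00 -9.93054815e-04 -1.37494889e-01] 0.029818725283853147 6.064492911100388
butt 0.91 [396.3 266.4] [0.34001148 0.19955217 0.03716452] -0.19318400765711283 -0.0008391934085502778
butt 0.44 [322.  146.3] [ 0.66594648 -0.01275207  0.03716452] 0.15869181306977062 -0.16664063238916138
272 204
203 168
```

View pics/i1.png

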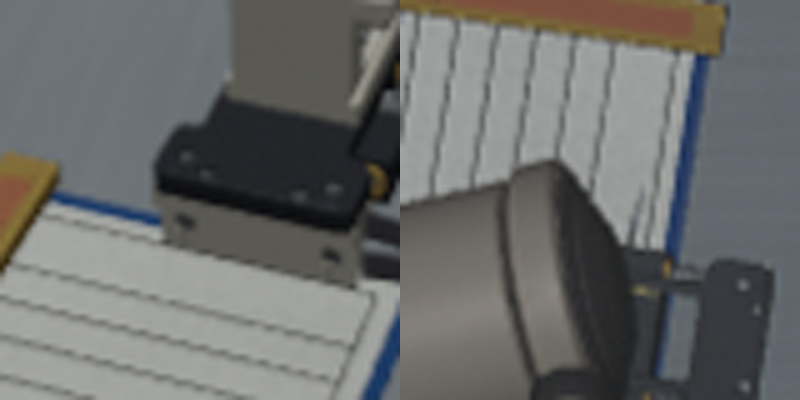

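>>> {"fn": "carry_out", "kwargs": {
  "commands": [
    [[0,0,0.008],0,0.326],
    [[0,0,0.01],0,0.326],
    [[0,0,0.008],0,0.326],
    [[0,0,0.004],0,0.326],
    [[0,0,0],0,0.326],
    [[0,0,0],0,0.326],
    [[0,0,0],0,0.326]
  ]
}}

```text
time: 11.38
tool_pos: [0.4584, 0.1847, 0.028]
tool_rot: [-3.141, -0.001, -0.137]
contact_force: [-0.1, 0.2, -0.5]
opening: 0.0299
grip_force: 6.1
```

Run:
```python
from h import *
o=robot.observe();print(o["tool_pos"],o["opening"],o["grip_force"],o["contact_force"])
p=robot.read_camera("side");q=robot.read_camera("top")
z=o["tool_pos"][2]-.014
c=np.array([.5315,.1740]); ex=np.array([np.cos(-.137),np.sin(-.137)]); ey=np.array([-ex[1],ex[0]])
for r in(p,q):
    for n in("point_a","butt"):
        for t in robot.tip_of(r,n)[:3]:
            w=on(r,t["at"],z-(.007 if n=="butt" else 0)); print(n,round(t["p"],2),np.round(t["at"],1),w,(w[:2]-c)@ex,(w[:2]-c)@ey)
a=[]
for r in(p,q):
    u,v=proj(r,[*(c+ex*-.015),z]); u=int(u);v=int(v)
    im=cv2.resize(r["pixels"][v-30:v+30,u-30:u+30],(400,400),interpolation=cv2.INTER_CUBIC)
    for y in(.016,-.016):
        P=np.array(proj(r,[*(c+ex*-.010+ey*y),z]))-(u-30,v-30); P=(P+.5)*400/60; cv2.circle(im,tuple(int(s) for s in P),4,(255,0,0),1)
    a.append(im); print(u-30,v-30)
cv2.imwrite("pics/j1.png",np.hstack(a)[...,::-1])
```

```text
[0.45837275 0.18471553 0.02797749] 0.029887234074827462 6.064462289214134 [-0.109775    0.22264174 -0.52241269]
butt 0.62 [392. 277.] [0.34588344 0.20000919 0.00697749] -0.18742948767643733 0.00041549059236944144
280 224
215 176
```

View pics/j1.png

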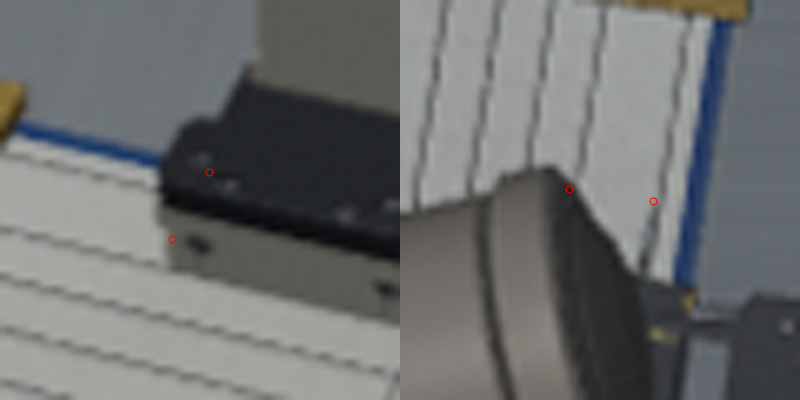

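Run:
```python
from h import *
o=robot.observe();q=robot.read_camera("top"); z=o["tool_pos"][2]-.014
c=np.array([.5315,.1740]); ex=np.array([np.cos(-.137),np.sin(-.137)]); ey=np.array([-ex[1],ex[0]])
old=np.load("cal.npz")["top"]
G=lambda im:cv2.cvtColor(im,cv2.COLOR_RGB2GRAY).astype(np.float32)
s=np.arange(-.024,-.006,.001)
def prof(im,x,zz):
    r=[]
    for v in s:
        m=np.array([proj(q,[*(c+ex*(x+t)+ey*v),zz]) for t in np.arange(-.003,.0031,.001)],np.float32)
        r.append(cv2.remap(im,m[:,0],m[:,1],cv2.INTER_LINEAR).mean())
    return np.array(r)
print((s*1000).round().astype(int))
for x in(.03,.01,0,-.008,-.014,-.02,-.026,-.032):
    print(x,"old@sheet",prof(G(old),x,.001).astype(int)); print("   new@sheet",prof(G(q["pixels"]),x,.001).astype(int)); print("   new@leg  ",prof(G(q["pixels"]),x,z).astype(int))
```

```text
[-24 -23 -22 -21 -20 -19 -18 -17 -16 -15 -14 -13 -12 -11 -10  -9  -8  -7]
0.03 old@sheet [144 150 156 157 157 152 135 115 117 131 143 149 153 155 154 154 154 155]
   new@sheet [147 153 158 160 160 155 136 117 118 133 145 150 155 157 156 156 157 157]
   new@leg   [158 160 160 158 139 119 116 131 144 150 154 157 157 156 157 158 158 157]
0.01 old@sheet [136 147 153 155 156 145 128 115 123 135 144 150 155 156 155 155 155 155]
   new@sheet [137 149 156 158 159 147 129 115 124 136 146 152 157 158 158 157 157 158]
   new@leg   [155 157 159 149 130 115 123 136 146 152 157 158 158 158 158 158 158 158]
0 old@sheet [139 150 154 158 156 154 141 123 113 124 138 145 150 153 153 152 152 152]
   new@sheet [140 152 156 160 158 156 143 125 114 126 139 147 151 155 155 155 154 154]
   new@leg   [156 159 158 156 144 126 115 125 139 147 151 155 155 154 154 154 154 154]
-0.008 old@sheet [138 148 154 155 155 145 131 121 129 137 145 150 153 154 154 154 154 154]
   new@sheet [140 151 156 157 157 147 133 122 127 133 143 150 155 156 156 156 156 157]
   new@leg   [156 157 158 148 134 122 126 134 143 150 155 156 
[... 383 characters left out ...]
new@sheet [141 148 154 157 159 155 133 111 102 105 110 124 141 150 152 154 155 155]
   new@leg   [154 157 159 156 135 112 101 105 109 124 141 150 152 154 155 155 155 155]
-0.026 old@sheet [130 145 151 154 154 143 130 121 125 131 140 147 151 152 152 152 153 153]
   new@sheet [130 146 153 156 157 146 134 119 110 103 107 114 128 140 151 154 157 157]
   new@leg   [153 156 158 147 134 119 110 103 107 115 129 141 151 154 157 157 156 154]
-0.032 old@sheet [134 148 152 155 155 153 142 127 115 124 138 147 150 153 153 153 152 153]
   new@sheet [135 150 155 159 158 157 145 125 105  91  78  82 108 134 142 148 145 126]
   new@leg   [154 159 159 157 146 126 107  91  78  82 108 134 143 148 144 124 107  91]
```

```bash
python3 -c "
from cell import robot
print(robot.hand_in())"
```

```text
the job is handed in; nothing more can be done
None
```

I picked up the dividers, squeezed them to about 32 mm between the points and handed the job in holding them about 13 mm above the sheet; no verdict came back. One point was measured within about 0.5 mm of its ruled line, but the other was hidden by the arm and only inferred from the finger opening (29.9 mm).

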